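# Stow and chock the round cell, then tip the battery box shut

### The arm

A 7-joint arm with a two-finger parallel gripper is mounted at the origin on the work surface. World frame = base frame: x ahead of the robot, y to its left, z up, the work surface at z = 0. Lengths are in mm, angles in rad, forces in N, time in s.
With the tool pointing down it reaches from about 400 to 875 mm from the base axis. Payload 4.4 kg.
Tool frame: the origin (TCP) lies between the finger pads; the fingertips stand ctrl.finger_overhang ahead of it and the grasp point (between the pads) lies 11 mm behind it (ctrl.finger_overhang is the distance from the TCP to the fingertips, in mm); z points along the fingers, y is the direction in which the jaws open and shut (so a half turn about z gives the same grasp; the last joint's range is limited). The gripper opens to 85 mm and grips with 20 to 120 N. Pads are 22 mm wide; open, the fingers measure 114 mm over their backs; the gripper's body (76 mm by 85 mm) begins 54 mm behind the grasp point. The pads swing forward as they close: fully open they stand 13 mm farther back than shut.
Start: joints at [1.084, 0.628, 0.038, 1.517, -0.027, 0.996, -0.02], TCP at [265.547, -593.298, 239.313] pointing down, gripper open.
Joint ranges: [-3.06, 3.06], [-0.37, 2.12], [-1.25, 1.32], [0.18, 2.47], [-1.1, 4.24], [0.23, 1.98], [-2.94, 2.94]. Speed limits (rad/s): [2.57, 2.57, 3.14, 3.14, 3.14, 3.14, 3.14].

### API

Orientations are given as [roll, pitch, yaw] about the fixed x, y, z axes, in that order (R = Rz(yaw) Ry(pitch) Rx(roll)).
In Python, from cell import ctrl gives the robot as it stands. The module is installed in compiled form; this text tells all that it offers.
- The arm moves only by the tool step_arm, never from a script. Its argument "deltas" is a list that holds one entry, the list of rows, each a list of 7 numbers: the opening, from 0 (shut) to 1 (fully open), then the shift along the world's x, y, z in mm, then the turn, a rotation vector about the world's x, y, z in rad. In form: [[[grip, tx, ty, tz, rx, ry, rz], ...]]. A call has 1 to 10 rows; each row shifts and turns the commanded pose from where the row before left it; what a row does not reach is not made up. A row lasts 1/12 s, in which the tool goes at most 41.7 mm and 7.16 degrees, less where a joint would pass 70% of its speed; a pose out of reach is approached as far as the arm can. A call is refused whole if a number of a shift passes 41.7 or a number of a turn 0.125, either way. A call with a gripper value outside its range is refused whole. The fingers move at their own pace and stop on an object; the grip force is fixed at half the most. Time passes only in rows, so rows that do not move let the fingers close. It gives the time, the measured TCP pose, the force and the opening at its end, in the units of the state.
- ctrl.read_state(): the state, without advancing time (a new reading comes with each control period).
- ctrl.get_image(name): name is "side" or "top" or "wrist"; returns (picture, depth): 384x512x3 uint8, red, green, blue; 384x512 float32, mm along the optical axis (not along the pixel's ray), 0 where there is no reading.
- ctrl.camera_info(name): a dict with "intrinsics" (3x3 intrinsics, pixels), "rvec" (rotation vector, rad) and "tvec" (3), from world to camera coordinates, as OpenCV has them. Camera axes: x right, y down, z forward; pixel columns grow to the right and rows downward; lengths in mm; the calibration is good to about 2 mm. A picture is of the moment at which its call begins: read the wrist's pose just before it. camera_info takes no time and is no camera call; for the wrist camera it gives the pose at the moment of the call.
- ctrl.finish_job(): hands the job in, once; it reports no verdict.
The state is a dict: "clock": time; "qpos": joint angles; "qd": joint speeds; "tau": joint torques, N m; "eef_pos": TCP position; "tool_rot": TCP orientation; "force": force on the tool from outside, world axes, zero at the start; "torque": the same for the moment, N m; "width": finger opening in mm.
Only numpy, scipy, OpenCV 4.12 (cv2) and the standard library are available. Lean on these libraries where they do the work, as an engineer would, in place of code of your own. Each camera call takes 0.05 s, during which the arm holds its last target.

### The job

Get the spare round cell ready for the road: stand the wedge chock flat on the sloping floor of the open battery box, its thin edge facing the end wall opposite the hinge, where the floor is highest, then lay the cell on its side between that wall and the chock, snug enough that it has almost no room to roll; the chock has to be there before you let the cell go. Then push the leaning lid just past upright and let it swing shut by its own weight, without carrying it down. Leave the other things on the desk where they are, and lay the parts down rather than drop them.

Things in the scene. Friction and masses are not known exactly. Their poses are not given: they have to be found in the camera images.
- box: Grey steel battery box bolted to the desk, open on top: 190 (x) x 200 (y) x 100 mm high outside, walls 5 mm. Origin: centre of its underside. Its x axis points level from the high end wall (inner face x = -90 mm) to the hinge wall (inner face x = +90 mm); y runs along the hinge.
- high_end (a point): Foot of the high end wall inside the box, mid-width (box x = -90 mm, 36 mm above the desk; axes as the box). The inner floor is a plane sloping down from here to the hinge wall by 8.5 deg (0.148 rad): height above the desk = 22.5 mm - 0.149 * box x, 9 mm at the hinge wall. A loose cell rolls down it.
- lid (a joint): Lid angle, rad: 0 shut, 1.571 upright, 1.95 leaning back on its stop (at rest there at the start). Hinge damped; once pushed below about 1.5 the lid falls shut by itself in about 2 s. Steel plate 190 mm from hinge to front edge, 200 mm wide, 6 mm thick, 0.4 kg; 1 to 3 N near the edge moves it.
- lid_hinge (a point): Middle of the hinge line, on the box's +x outer wall face, 100.5 mm above the desk, at the lid's underside. At lid angle q a point d from the hinge lies d*cos(q) towards the box's -x and d*sin(q) up.
- lid_lip (a point): End of the lid's pull lip, 204 mm from the hinge: a 60 mm wide, 4 mm thick tab standing 14 mm out from the middle of the lid's front edge.
- chock_center (a point): Chock: loose dark steel wedge, 50 (x) x 40 (y) x 32 mm high, 0.3 kg, flat base on the desk. From a thin edge at -x a 44 deg face rises to a flat top 19 mm long at the thick +x end. This point: half-way up (16 mm), mid-width, 35 mm from the thin edge, in the full-height part: grip here across the 40 mm. z up.
- chock_toe (a point): Middle of the chock's thin edge, on its underside (axes as the chock). With the thin edge 29 mm (level) from the high end wall the cell between them has no play; farther off it has that much.
- cell_center (a point): Centre of the loose round cell: grey cylinder with bare-metal end bands, 46 mm diameter, 60 mm long, about 0.25 kg; x is its axis (either end alike), its turn about x arbitrary. It starts lying in the cradle, 33 mm above the desk, axis along the cradle's x. Against the high end wall its centre is at box x = -67 mm, 56 mm up.
- cradle: Black charging cradle fixed to the desk: 44 (x) x 78 (y) x 18 mm high, two rails with a 38 mm groove between them along x. Origin: centre of its underside. The cell overhangs it by 8 mm at each end, so its flat ends can be pinched from above.
- microphone: Bystander: small desk microphone, 56 mm round foot, stem, head; 160 mm tall. Origin at the centre of its foot's underside.
- mug: Bystander: white mug, 76 mm across, 90 mm tall, handle to its +y. Origin under its centre.
- handset: Bystander: black hand-held radio lying flat, 115 x 56 x 34 mm, stub aerial 70 mm at +x. Origin under the case's centre.
- battery: Bystander: flat black battery, 62 x 40 x 18 mm. Origin under its centre.
- manuals: Bystander: two books, one on the other, about 150 x 110 x 50 mm. Origin under their centre.
- note_pad: Bystander: paper pad, 140 x 100 x 12 mm. Origin under its centre.
- screwdriver: Bystander: screwdriver lying on the desk, about 200 mm long along x. Origin under its middle.

How it is judged:
By the outcome, as a careful person would: the job done as asked, in the order asked, and still so for the second after the job is handed in, with the robot touching nothing.
It also fails if it takes over 64 s, if anything falls off the work surface, if the arm or the gripper's body presses on something with over 40 N, if the wrist force passes 120 N, or if a joint passes its speed limit or range.

## Working session

There is one attempt and no reset: what is moved stays moved. The work goes in short steps, Python scripts to look and compute and a tool call to move; the robot and the scene stay as the last step left them, time stands still between calls to the robot, and variables do not carry over. Pictures are saved under pics/ and viewed, and the job is handed in when it is done.

Besides the shell and the picture viewer there is one more tool, called after "Request:" as name([rows], argument=value, ...), one row to a line, values as JSON. step_arm: Moves the arm, as the interface text tells. Its arguments: {"type":"object","properties":{"deltas":{"type":"array"}},"required":["deltas"]}

```bash
mkdir -p pics; ls; cat > h.py <<'E'
import numpy as np, cv2
from cell import ctrl
def info(n):
    c=ctrl.camera_info(n); K=np.array(c['intrinsics'],float).reshape(3,3)
    R=cv2.Rodrigues(np.array(c['rvec'],float))[0]; t=np.array(c['tvec'],float).ravel()
    return K,R,t
def cloud(n,name):
    K,R,t=info(n); im,d=ctrl.get_image(n)
    cv2.imwrite(f'pics/{name}.png',im[:,:,::-1])
    v,u=np.mgrid[0:384,0:512]
    p=np.stack([(u-K[0,2])/K[0,0]*d,(v-K[1,2])/K[1,1]*d,d],-1)
    w=(p-t)@R
    w[d<=0]=np.nan
    np.savez(f'pics/{name}.npz',im=im,d=d,w=w,K=K,R=R,t=t)
    return im,d,w
E
python3 - <<'E'
from h import *
print(ctrl.read_state()); print(ctrl.finger_overhang)
for n in ['top','side','wrist']:
    cloud(n,n+'0'); K,R,t=info(n); print(n,K.round(1).tolist(),(-R.T@t).round(0),R.round(2).tolist())
E
```

```text
pics
{'clock': 0.0, 'qpos': array([ 1.0841847 ,  0.62932237,  0.03844943,  1.51839742, -0.02695869,
        0.99628216, -0.01998208]), 'qd': array([ 0.00015965,  0.00033995,  0.00068673,  0.00073793, -0.00200707,
       -0.00029699,  0.00095102]), 'tau': array([ 1.47326311e-03, -5.63392246e+01,  1.22593246e+00, -1.93442845e+01,
        1.08363898e-02,  1.04389715e-02,  2.24264170e-05]), 'eef_pos': array([ 265.28472121, -592.72321848,  238.39520651]), 'tool_rot': array([-3.13970248e+00,  6.32730718e-05,  4.20845380e-01]), 'force': array([-0.3764747 ,  0.34721325, -0.13963491]), 'torque': array([0.00268253, 0.02250573, 0.01043187]), 'width': 85.78244953285571}
8.0
top [[431.2, 0.0, 256.9], [0.0, 431.2, 186.5], [0.0, 0.0, 1.0]] [ 456.  -47. 1450.] [[-0.01, -1.0, 0.01], [-1.0, 0.01, -0.09], [0.09, -0.01, -1.0]]
side [[466.6, 0.0, 259.8], [0.0, 466.6, 190.0], [0.0, 0.0, 1.0]] [ 407.  834. 1121.] [[-0.99, -0.15, 0.0], [-0.11, 0.74, -0.66], [0.1, -0.66, -0.75]]
wrist [[281.3, 0.0, 254.7], [0.0, 281.3, 185.6], [0.0, 0.0, 1.0]] [ 343. -559.  374.] [[0.41, -0.91, -0.0], [-0.86, -0.39, 0.33], [-0.3, -0.13, -0.95]]
```

View pics/top0.png

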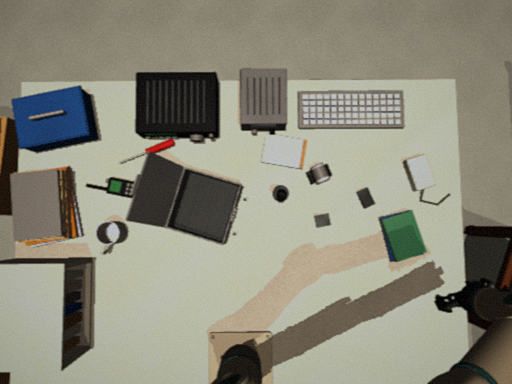

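View pics/side0.png

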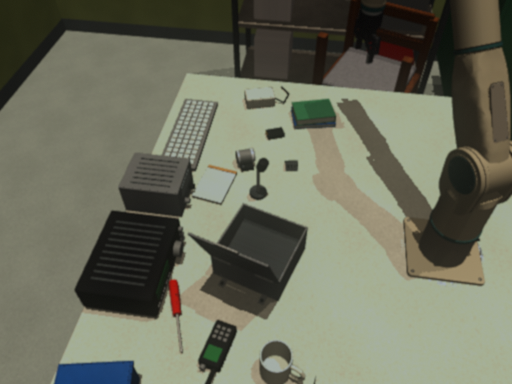

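View pics/wrist0.png

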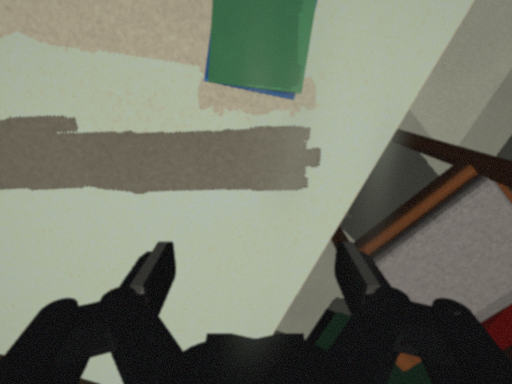

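```bash
python3 - <<'E'
import cv2,numpy as np
im=cv2.imread('pics/top0.png')
a=cv2.resize(im[145:250,120:250],None,fx=6,fy=6,interpolation=cv2.INTER_CUBIC)[:600]
cv2.imwrite('pics/topbox.png',cv2.resize(a,(780,600)))
cv2.imwrite('pics/topsm.png',cv2.resize(im[150:240,265:385],None,fx=6.5,fy=6.5,interpolation=cv2.INTER_CUBIC))
z=np.load('pics/top0.npz');w=z['w']
for n,(u,v) in dict(desk=(300,215),cell=(319,173),chock=(322,220),chk2=(318,220),chk3=(326,220),batt=(365,198),mic=(281,193),boxin=(205,205),lid=(155,190)).items(): print(n,w[v,u].round(1))
E
```

```text
desk [ 482.6 -202.8    2.6]
cell [ 617.8 -261.6   55. ]
chock [ 465.  -271.6   32.1]
chk2 [ 465.2 -259.1   27.9]
chk3 [ 465.  -287.7   14.3]
batt [ 537.1 -419.5   15.6]
mic [ 546.8 -130.5  151.5]
boxin [518.2 113.4  22.1]
lid [555.3 238.5 200. ]
```

View pics/topbox.png

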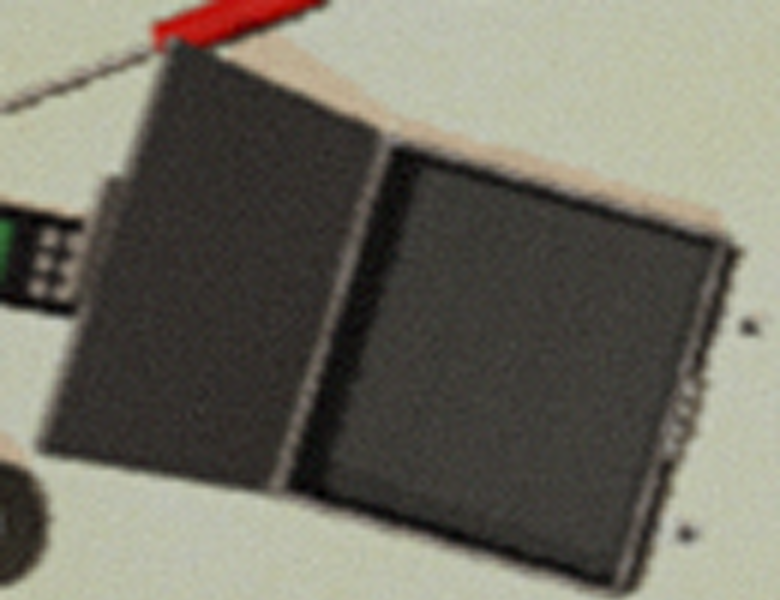

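View pics/topsm.png

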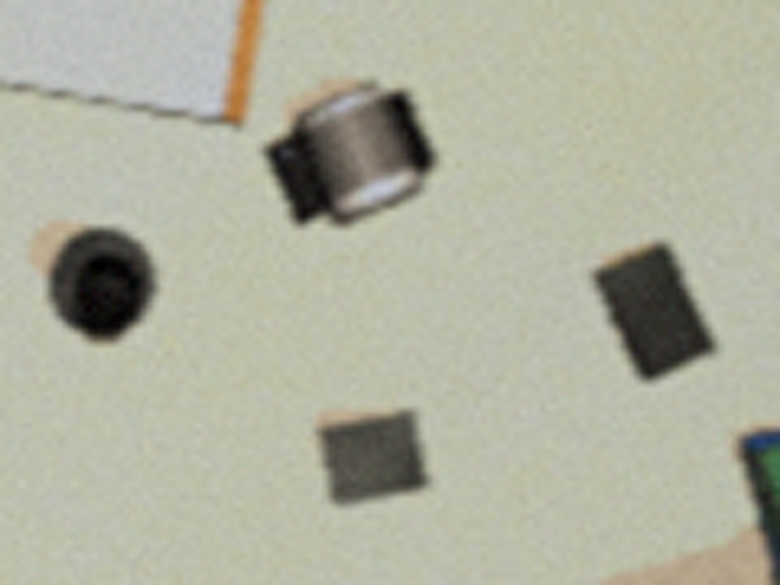

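```bash
cat > proj.py <<'E'
import numpy as np,cv2
def yawR(a): c,s=np.cos(a),np.sin(a); return np.array([[c,-s,0],[s,c,0],[0,0,1.]])
def proj(z,P):
    q=np.asarray(P,float)@z['R'].T+z['t']; uv=q@z['K'].T; return uv[...,:2]/uv[...,2:]
def draw(im,z,segs,T,yaw,off,s,col):
    R=yawR(yaw)
    for a,b in segs:
        A=np.linspace(a,b,2)@R.T+T
        uv=(proj(z,A)-off+0.5)*s-0.5
        cv2.line(im,tuple(int(x) for x in uv[0].round()),tuple(int(x) for x in uv[1].round()),col,1,cv2.LINE_AA)
def rect(x0,x1,y0,y1,zz):
    c=[(x0,y0,zz),(x1,y0,zz),(x1,y1,zz),(x0,y1,zz)]
    return [(c[i],c[(i+1)%4]) for i in range(4)]
def f(x): return 22.5-.149*x
box=rect(-95,95,-100,100,100)+rect(-90,90,-95,95,100)+[((-90,-95,f(-90)),(-90,95,f(-90))),((90,-95,f(90)),(90,95,f(90))),((-90,-95,f(-90)),(90,-95,f(90))),((-90,95,f(-90)),(90,95,f(90)))]
# chock origin: chock_toe on underside
chock=rect(0,50,-20,20,0)+rect(31,50,-20,20,32)+[((0,y,0),(31,y,32)) for y in (-20,20)]
def cyl(r,l):
    t=np.linspace(0,2*np.pi,25); s=[]
    for x in (-l/2,l/2):
        p=[(x,r*np.cos(a),r*np.sin(a)) for a in t]; s+=list(zip(p[:-1],p[1:]))
    return s+[((-l/2,r,0),(l/2,r,0)),((-l/2,-r,0),(l/2,-r,0)),((-l/2,0,r),(l/2,0,r))]
cell=cyl(23,60)
cradle=rect(-22,22,-39,39,18)
E
python3 - <<'E'
import numpy as np
from proj import *
z=np.load('pics/top0.npz');w=z['w']
m=(abs(w[...,2]-100)<4)
vv,uu=np.nonzero(m); k=(uu>165)&(uu<250)&(vv>150)&(vv<250)
p=w[vv[k],uu[k]]; print(len(p))
# fit via min area rect
r=cv2.minAreaRect(p[:,:2].astype(np.float32)); print('box',r)
m=(w[...,2]>8)&(w[...,2]<45); vv,uu=np.nonzero(m); k=(uu>310)&(uu<335)&(vv>208)&(vv<232)
p=w[vv[k],uu[k]]; print('chock',len(p),cv2.minAreaRect(p[:,:2].astype(np.float32)))
A=np.c_[p[:,:2],np.ones(len(p))]; print(np.linalg.lstsq(A,p[:,2],rcond=None)[0])
m=(w[...,2]>38)&(w[...,2]<70); vv,uu=np.nonzero(m); k=(uu>300)&(uu<340)&(vv>155)&(vv<190)
p=w[vv[k],uu[k]]; print('cell',len(p),cv2.minAreaRect(p[:,:2].astype(np.float32)),p.mean(0))
E
```

```text
382
box ((514.2526245117188, 113.69772338867188), (193.85597229003906, 199.9525604248047), 72.91838073730469)
chock 165 ((467.88555908203125, -277.32958984375), (62.147865295410156, 60.30643081665039), 77.55757141113281)
[-9.16784992e-02  4.46494916e-01  1.88140593e+02]
cell 243 ((619.4555053710938, -265.7467041015625), (59.31560134887695, 44.86058807373047), 22.161266326904297) [ 618.70565872 -263.91121432   51.60877953]
```

```bash
cat > ov.py <<'E'
import sys
from proj import *
def ov(src,name,out,win,s,items):
    z=np.load(f'pics/{src}.npz'); u0,u1,v0,v1=win
    im=z['im'][v0:v1,u0:u1,::-1]; im=cv2.resize(np.ascontiguousarray(im),None,fx=s,fy=s,interpolation=cv2.INTER_CUBIC)
    im=np.clip(im.astype(float)*1.5,0,255).astype(np.uint8)
    for segs,T,yaw,col in items: draw(im,z,segs,np.array(T,float),yaw,np.array([u0,v0]),s,col)
    cv2.imwrite(f'pics/{out}.png',im)
E
cat > o1.py <<'E'
from ov import *
B=(box,(514,113,0),np.radians(73),(0,255,0))
ya=np.radians(100.5)
C=(chock,(466.5+25*np.sin(ya-np.pi/2),-275-25*np.cos(ya-np.pi/2),0),ya,(0,0,255))
L=(cell,(618.5,-264.5,33),np.radians(20),(255,255,0)); D=(cradle,(618.5,-264.5,0),np.radians(20),(0,255,255))
ov('top0','',"ot1",(165,265,150,250),6,[B]); ov('top0','',"ot2",(295,355,155,240),7,[C,L,D])
ov('side0','',"os1",(185,315,195,310),5,[B]); ov('side0','',"os2",(225,305,140,180),9,[C,L,D])
E
python3 o1.py
```

```text
(no output)
```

View pics/ot1.png

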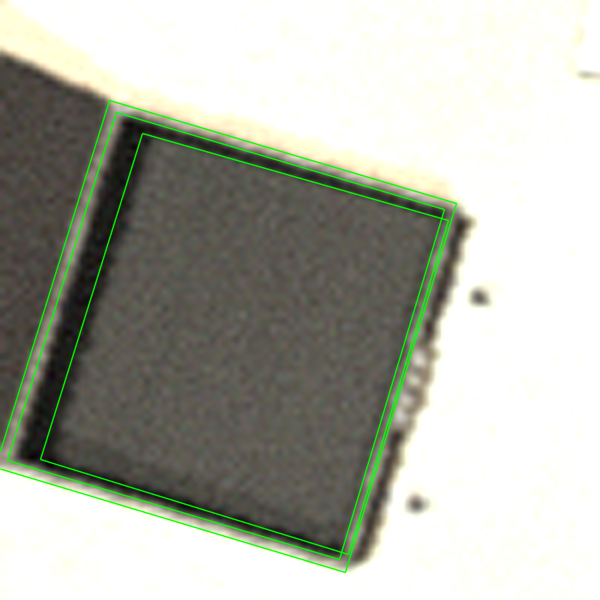

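View pics/ot2.png

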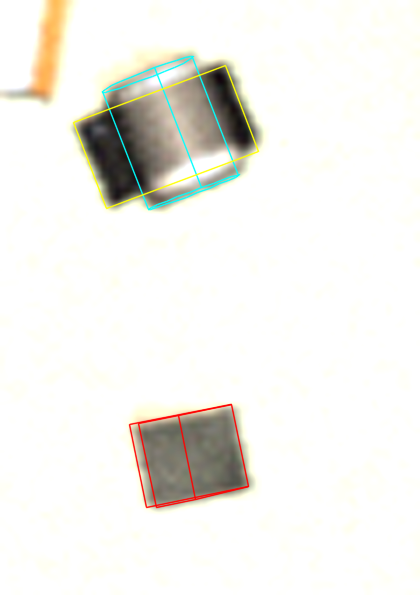

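View pics/os1.png

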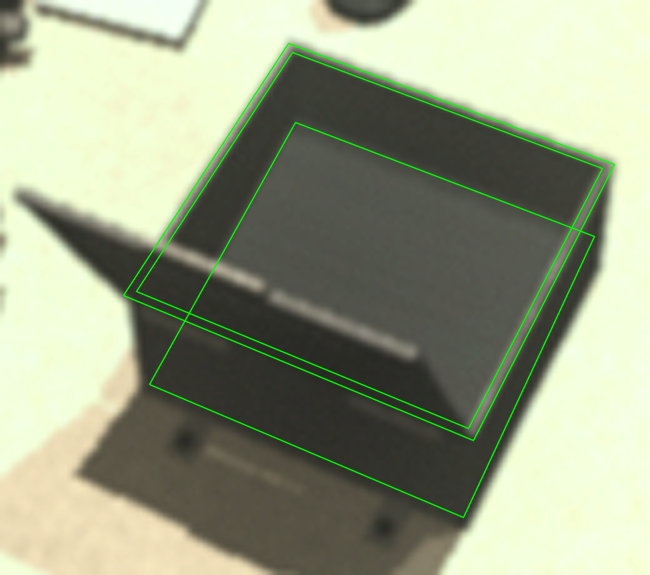

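View pics/os2.png

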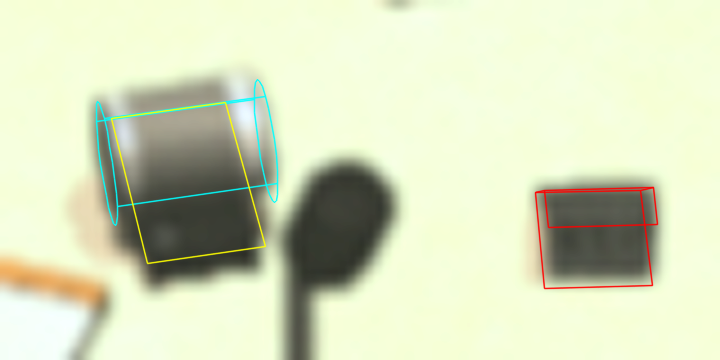

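Request:
step_arm([
  [[1, 18, 30, -4, 0, 0, 0.12], [1, 18, 30, -4, 0, 0, 0.12], [1, 18, 30, -4, 0, 0, 0.12], [1, 18, 30, -4, 0, 0, 0.12], [1, 18, 30, -4, 0, 0, 0.12], [1, 18, 30, -4, 0, 0, 0.12], [1, 18, 30, -4, 0, 0, 0.12], [1, 18, 30, -4, 0, 0, 0.12], [1, 18, 30, -4, 0, 0, 0.12], [1, 18, 30, -4, 0, 0, 0.12]],
])

```text
clock: 0.98
eef_pos: [446.0, -291.8, 199.1]
tool_rot: [-3.141, -0.0, 1.626]
force: [-0.2, -1.9, 0.1]
width: 85.2
```

Request:
step_arm([
  [[1, 20, 27, 0, 0, 0, 0.12], [1, 0, 0, 0, 0, 0, 0.014], [1, 0, 0, 0, 0, 0, 0]],
])

```text
clock: 1.23
eef_pos: [466.8, -264.2, 199.2]
tool_rot: [3.141, -0.001, 1.759]
force: [-0.9, -0.6, -0.0]
width: 85.7
```

```bash
cat > o2.py <<'E'
from ov import *
from h import cloud,ctrl
s=ctrl.read_state(); print(s['clock'],s['eef_pos'],s['tool_rot'],s['force'],s['width'])
cloud('wrist','w1')
E
python3 o2.py
```

```text
1.2333 [ 466.76147763 -264.176459    199.2195648 ] [ 3.14096334e+00 -9.96112401e-04  1.75932560e+00] [-0.87113761 -0.59459033 -0.02922417] 85.71710418635305
```

View pics/w1.png

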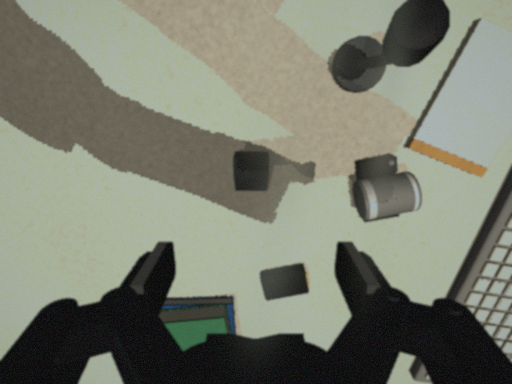

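```bash
cat > o3.py <<'E'
from ov import *
from scipy.optimize import least_squares
z=np.load('pics/w1.npz');w=z['w']
ya=np.radians(100.5)
C=(chock,(466.5+25*np.sin(ya-np.pi/2),-275-25*np.cos(ya-np.pi/2),0),ya,(0,0,255))
L=(cell,(618.5,-264.5,33),np.radians(20),(255,255,0)); D=(cradle,(618.5,-264.5,0),np.radians(20),(0,255,255))
ov('w1','',"ow1",(215,290,135,205),8,[C]);ov('w1','',"ow2",(335,435,140,230),7,[L,D])
p=w[155:185,238:266].reshape(-1,3); p=p[p[:,2]>4]
print(p[:,2].max(), w[150:190:4,252,2].round(1), w[170,230:276:4,2].round(1))
p=w[165:225,345:430].reshape(-1,3);p=p[p[:,2]>40];print(p.mean(0),p[:,2].max(),cv2.minAreaRect(p[:,:2].astype(np.float32)))
E
python3 o3.py
```

```text
34.60342248139923 [ 0.6 17.8 32.8 32.7 32.9 32.6 30.8 25.  20.3 10.9] [ 2.4 32.7 33.4 32.3 32.4 32.9 33.  33.7 33.  32.8 -0.4  0.3]
[ 615.56507372 -262.33593961   51.88484333] 58.37061523647326 ((618.89794921875, -266.22833251953125), (60.31768798828125, 43.438758850097656), 22.697599411010742)
```

View pics/ow1.png

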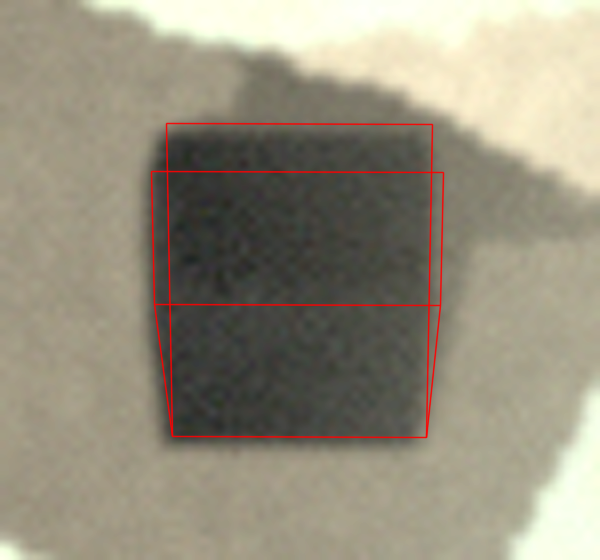

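View pics/ow2.png

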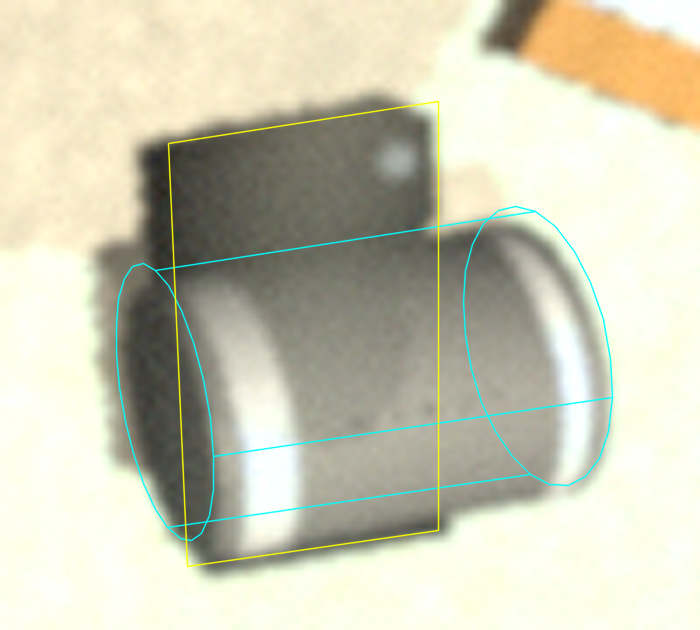

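Request:
step_arm([
  [[1, -2.5, -1.3, -36, 0, 0, 0], [1, 0, 0, -36, 0, 0, 0], [1, 0, 0, -36, 0, 0, 0], [1, 0, 0, -30, 0, 0, 0], [1, 0, 0, -14, 0, 0, 0], [1, 0, 0, -8, 0, 0, 0], [1, 0, 0, 0, 0, 0, 0], [1, 0, 0, 0, 0, 0, 0]],
])

```text
clock: 1.95
eef_pos: [462.8, -268.7, 39.6]
tool_rot: [-3.141, 0.001, 1.753]
force: [0.4, -0.4, 0.1]
width: 85.8
```

```bash
sed -i "s/'w1'/'w2'/" o2.py; python3 o2.py; python3 - <<'E'
from ov import *
ya=np.radians(100.5)
C=(chock,(465.7+25*np.sin(ya-np.pi/2),-275-25*np.cos(ya-np.pi/2),0),ya,(0,0,255))
ov('w2','','ow3',(80,430,130,384),2,[C])
E
```

```text
1.95 [ 462.82358486 -268.72565148   39.64624738] [-3.14145670e+00  7.86814172e-04  1.75285319e+00] [ 0.40898179 -0.36015087  0.14364238] 85.78400251342498
```

View pics/ow3.png

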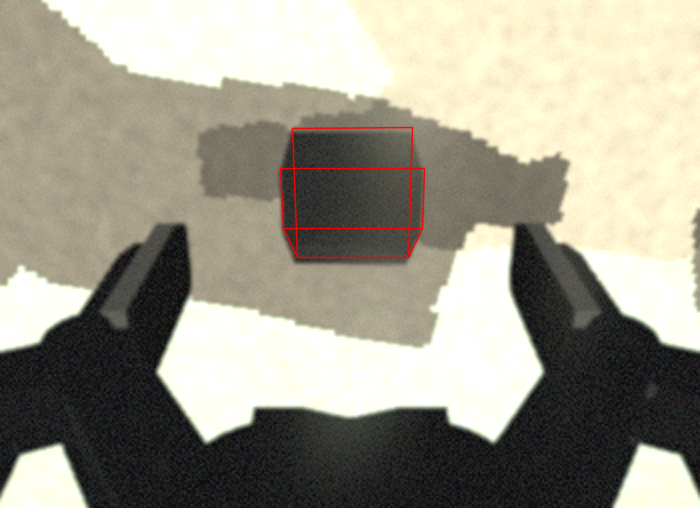

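Request:
step_arm([
  [[1, 0.8, 3, -14, 0, 0, 0], [1, 0, 0, -13, 0, 0, 0], [1, 0, 0, 0, 0, 0, 0], [1, 0, 0, 0, 0, 0, 0]],
])

```text
clock: 2.33
eef_pos: [464.1, -265.0, 13.2]
tool_rot: [3.141, 0.001, 1.754]
force: [-0.0, -0.4, -0.5]
width: 85.0
```

Request:
step_arm([
  [[0, 0, 0, 0, 0, 0, 0], [0, 0, 0, 0, 0, 0, 0], [0, 0, 0, 0, 0, 0, 0], [0, 0, 0, 0, 0, 0, 0], [0, 0, 0, 0, 0, 0, 0], [0, 0, 0, 0, 0, 0, 0]],
])

```text
clock: 2.83
eef_pos: [463.8, -265.0, 13.2]
tool_rot: [-3.142, 0.001, 1.754]
force: [-1.5, 0.1, 6.4]
width: 39.1
```

Request:
step_arm([
  [[0, 0, 0, 8, 0, 0, 0], [0, 0, 0, 20, 0, 0, 0], [0, 0, 0, 32, 0, 0, 0], [0, 0, 0, 40, 0, 0, 0], [0, 0, 0, 40, 0, 0, 0], [0, 0, 0, 40, 0, 0, 0], [0, 0, 0, 40, 0, 0, 0]],
])

```text
clock: 3.42
eef_pos: [462.9, -264.1, 234.4]
tool_rot: [-3.141, -0.001, 1.755]
force: [0.0, -1.0, -3.3]
width: 39.1
```

Request:
step_arm([
  [[0, 4.4, 36, 0, 0, 0, -0.048], [0, 4.4, 36, 0, 0, 0, -0.048], [0, 4.4, 36, 0, 0, 0, -0.048], [0, 4.4, 36, 0, 0, 0, -0.048], [0, 4.4, 36, 0, 0, 0, -0.048], [0, 4.4, 36, 0, 0, 0, -0.048], [0, 4.4, 36, 0, 0, 0, -0.048], [0, 4.4, 36, 0, 0, 0, -0.048], [0, 4.4, 36, 0, 0, 0, -0.048], [0, 4.4, 36, 0, 0, 0, -0.048]],
])

```text
clock: 4.25
eef_pos: [507.1, 97.0, 232.5]
tool_rot: [-3.141, 0.0, 1.273]
force: [-0.2, 0.2, -2.9]
width: 39.2
```

Request:
step_arm([
  [[0, 0, 0, 0, 0, 0, 0], [0, 0, 0, 0, 0, 0, 0], [0, 0, 0, 0, 0, 0, 0]],
])

```text
clock: 4.5
eef_pos: [507.1, 95.0, 232.2]
tool_rot: [-3.141, 0.001, 1.276]
force: [0.4, -0.3, -3.2]
width: 39.3
```

```bash
sed -i "s/'w2'/'w3'/" o2.py; python3 o2.py; python3 - <<'E'
from ov import *
ov('w3','','ow4',(0,512,0,384),1.5,[(box,(514,113,0),np.radians(73),(0,255,0))])
E
```

```text
4.5 [507.09744771  94.99721834 232.18697259] [-3.14074271e+00  1.26555433e-03  1.27588475e+00] [ 0.42862179 -0.30339134 -3.19167992] 39.2692730103029
```

View pics/ow4.png

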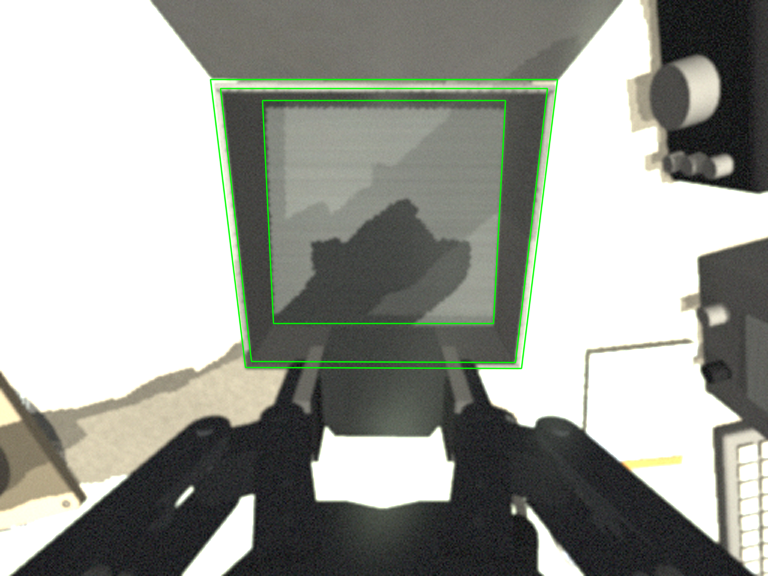

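Request:
step_arm([
  [[0, -2, -10, 0, -0.071, 0.0216, 0], [0, -3, -10, 0, -0.0705, 0.0216, 0], [0, -2.1, -7.9, -10, 0, 0, 0], [0, 0, 0, -30, 0, 0, 0], [0, 0, 0, -30, 0, 0, 0], [0, 0, 0, -30, 0, 0, 0], [0, 0, 0, -20, 0, 0, 0], [0, 0, 0, -10, 0, 0, 0], [0, 0, 0, 0, 0, 0, 0], [0, 0, 0, 0, 0, 0, 0]],
])

```text
clock: 5.38
eef_pos: [501.1, 66.6, 102.7]
tool_rot: [3.141, 0.148, 1.273]
force: [0.3, -0.1, -1.9]
width: 38.7
```

```bash
sed -i "s/'w3'/'w4'/" o2.py; python3 o2.py; python3 - <<'E'
from h import *
from ov import *
cloud('side','s4')
ov('w4','','ow5',(0,512,0,384),1.5,[(box,(514,113,0),np.radians(73),(0,255,0))])
ov('s4','','os5',(185,315,180,300),5,[])
s=ctrl.read_state()
d=s['eef_pos'][:2]-[514,113]; R=yawR(np.radians(73))[:2,:2]; print(d@R)
E
```

```text
5.3833 [501.06315207  66.61629215 102.65155592] [3.14148544 0.14812489 1.27327963] [ 0.33852318 -0.11837787 -1.92814847] 38.73544975851973
[-47.24332849  -1.77750907]
```

View pics/ow5.png

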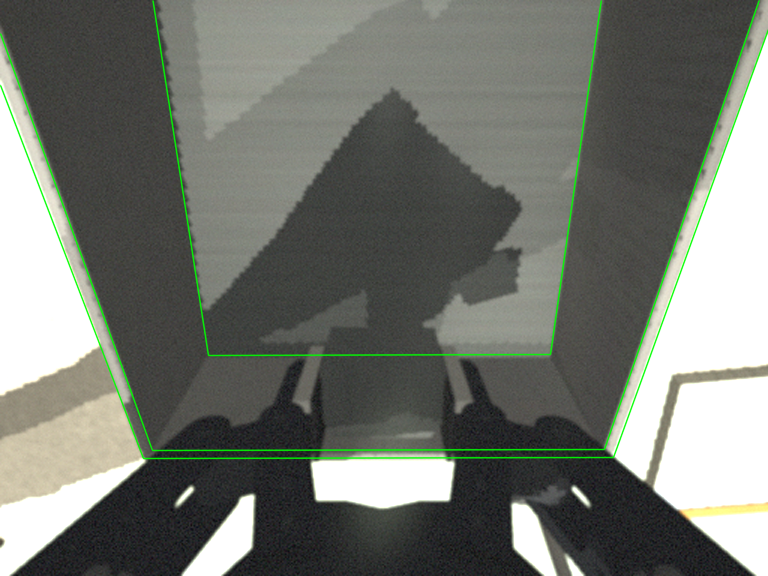

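View pics/os5.png

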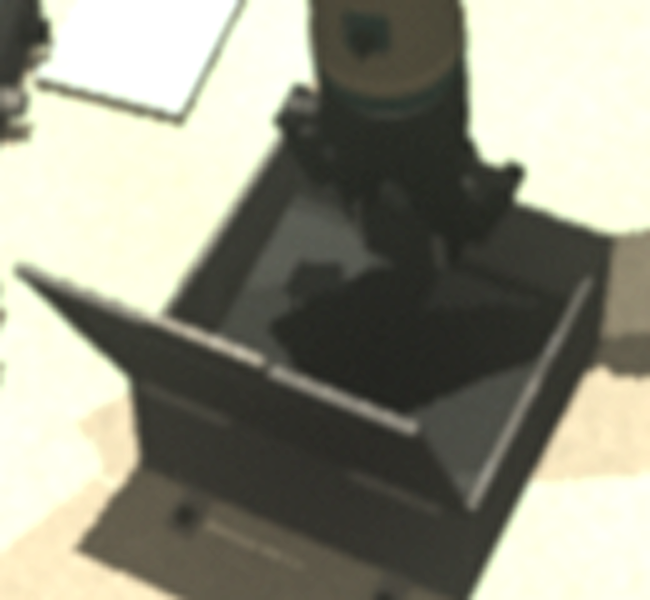

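Request:
step_arm([
  [[0, 0, 0, -20, 0, 0, 0], [0, 0, 0, -20, 0, 0, 0], [0, 0, 0, -10, 0, 0, 0], [0, 0, 0, 0, 0, 0, 0], [0, 0, 0, 0, 0, 0, 0]],
])

```text
clock: 5.9
eef_pos: [501.1, 67.5, 52.9]
tool_rot: [3.141, 0.148, 1.275]
force: [-0.9, -0.4, -2.5]
width: 38.8
```

Request:
step_arm([
  [[0, -0.6, -1.9, 0, 0, 0, 0], [0, -0.3, -0.95, 0, 0, 0, 0], [0, 0, 0, 0, 0, 0, 0]],
])

```text
clock: 6.15
eef_pos: [500.3, 64.2, 53.2]
tool_rot: [3.14, 0.148, 1.274]
force: [-0.8, 0.0, -2.1]
width: 38.9
```

Request:
step_arm([
  [[0, -0.3, -0.95, 0, 0, 0, 0], [0, 0, 0, 0, 0, 0, 0]],
])

```text
clock: 6.32
eef_pos: [499.7, 63.5, 52.7]
tool_rot: [3.141, 0.148, 1.274]
force: [-0.5, -0.4, -3.0]
width: 39.1
```

Request:
step_arm([
  [[0, -0.3, -0.95, 0, 0, 0, 0], [0, 0, 0, 0, 0, 0, 0]],
])

```text
clock: 6.48
eef_pos: [499.2, 62.5, 52.4]
tool_rot: [3.142, 0.148, 1.275]
force: [0.1, 0.0, -2.6]
width: 39.2
```

Request:
step_arm([
  [[0, -0.3, -0.95, 0, 0, 0, 0], [0, 0, 0, 0, 0, 0, 0]],
])

```text
clock: 6.65
eef_pos: [498.8, 61.6, 52.3]
tool_rot: [-3.141, 0.148, 1.275]
force: [-0.4, 0.3, -3.1]
width: 39.0
```

Request:
step_arm([
  [[0, -0.3, -0.95, 0, 0, 0, 0], [0, 0, 0, 0, 0, 0, 0]],
])

```text
clock: 6.82
eef_pos: [498.6, 60.7, 52.3]
tool_rot: [-3.142, 0.148, 1.275]
force: [0.2, -0.6, -3.1]
width: 38.8
```

Request:
step_arm([
  [[0, -0.3, -0.95, 0, 0, 0, 0], [0, 0, 0, 0, 0, 0, 0]],
])

```text
clock: 6.98
eef_pos: [498.6, 60.6, 52.3]
tool_rot: [3.141, 0.147, 1.275]
force: [0.7, 1.2, -3.0]
width: 39.2
```

Request:
step_arm([
  [[0, -0.3, -0.95, 0, 0, 0, 0], [0, 0, 0, 0, 0, 0, 0]],
])

```text
clock: 7.15
eef_pos: [498.5, 60.5, 52.4]
tool_rot: [3.141, 0.145, 1.276]
force: [0.3, 4.6, -1.2]
width: 38.9
```

Request:
step_arm([
  [[0, 2.2, 7.3, 0, 0, 0, 0], [0, 3.4, 11.5, 0, 0, 0, 0], [0, 3.4, 11.5, 0, 0, 0, 0], [0, 0, 0, -6, 0, 0, 0], [0, 0, 0, -3, 0, 0, 0], [0, 0, 0, 0, 0, 0, 0], [0, 0, 0, 0, 0, 0, 0]],
])

```text
clock: 7.73
eef_pos: [506.3, 88.3, 42.8]
tool_rot: [-3.14, 0.15, 1.274]
force: [0.4, -0.3, -1.7]
width: 38.7
```

Request:
step_arm([
  [[0, 0, 0, -1, 0, 0, 0], [0, 0, 0, -1, 0, 0, 0], [0, 0, 0, 0, 0, 0, 0]],
])

```text
clock: 7.98
eef_pos: [506.9, 88.8, 41.2]
tool_rot: [-3.141, 0.148, 1.274]
force: [-0.2, -0.4, -3.0]
width: 39.2
```

Request:
step_arm([
  [[0, 0, 0, -1, 0, 0, 0], [0, 0, 0, 0, 0, 0, 0]],
])

```text
clock: 8.15
eef_pos: [507.0, 89.1, 40.3]
tool_rot: [-3.142, 0.148, 1.275]
force: [0.4, -0.6, -3.0]
width: 39.5
```

Request:
step_arm([
  [[0, 0, 0, -0.7, 0, 0, 0], [0, 0, 0, 0, 0, 0, 0]],
])

```text
clock: 8.32
eef_pos: [507.0, 89.2, 39.6]
tool_rot: [-3.142, 0.148, 1.275]
force: [0.3, -0.1, -2.8]
width: 39.1
```

Request:
step_arm([
  [[0, 0, 0, -0.7, 0, 0, 0], [0, 0, 0, 0, 0, 0, 0]],
])

```text
clock: 8.48
eef_pos: [507.1, 89.3, 39.2]
tool_rot: [3.141, 0.148, 1.275]
force: [-1.1, 0.4, 0.4]
width: 39.2
```

Request:
step_arm([
  [[0, 0, 0, -0.4, 0, 0, 0], [0.52, 0, 0, 0, 0, 0, 0], [0.65, 0, 0, 0, 0, 0, 0], [0.75, 0, 0, 0, 0, 0, 0], [0.75, 0, 0, 0, 0, 0, 0], [0.75, 0, 0, 0, 0, 0, 0]],
])

```text
clock: 8.98
eef_pos: [507.1, 89.2, 38.5]
tool_rot: [3.142, 0.148, 1.275]
force: [0.1, -0.4, 0.6]
width: 63.8
```

Request:
step_arm([
  [[0.75, 0.4, 1.4, 10, 0, 0, 0], [0.75, 1.1, 3.6, 25, 0, 0, 0], [0.75, 1.5, 5.1, 36, 0, 0, 0], [0.75, 1.5, 5.1, 36, 0, 0, 0], [0.9, 0, 0, 36, 0, 0, 0], [0.9, 0, 0, 36, 0.071, -0.0216, 0], [0.9, 0, 0, 5, 0.0705, -0.0216, 0], [0.9, 0, 0, 0, 0, 0, 0], [0.9, 0, 0, 0, 0, 0, 0]],
])

```text
clock: 9.73
eef_pos: [511.3, 102.9, 223.2]
tool_rot: [3.141, 0.001, 1.272]
force: [-0.0, 0.5, -0.1]
width: 76.7
```

```bash
sed -i "s/'w4'/'w5'/" o2.py; python3 o2.py; cat >> proj.py <<'E'
def chockbox(tx,ty=0,phi=.148,dyaw=0):
    c,s=np.cos(phi),np.sin(phi); R=yawR(dyaw)@np.array([[c,0,s],[0,1,0],[-s,0,c]])
    o=np.array([tx,ty,f(tx)])
    return [(R@np.array(a,float)+o,R@np.array(b,float)+o) for a,b in chock]
E
python3 - <<'E'
from ov import *
B=((514,113,0),np.radians(73))
ov('w5','','ow6',(80,460,60,384),2,[(box,*B,(0,255,0)),(chockbox(-60),*B,(0,0,255))])
ov('w5','','ow7',(160,320,180,280),4.8,[(box,*B,(0,255,0)),(chockbox(-60),*B,(0,0,255))])
E
```

```text
9.7333 [511.2543779  102.89696179 223.20578727] [3.14095396e+00 1.43834983e-03 1.27184139e+00] [-0.04371814  0.51269647 -0.10322826] 76.67115476262958
```

View pics/ow6.png

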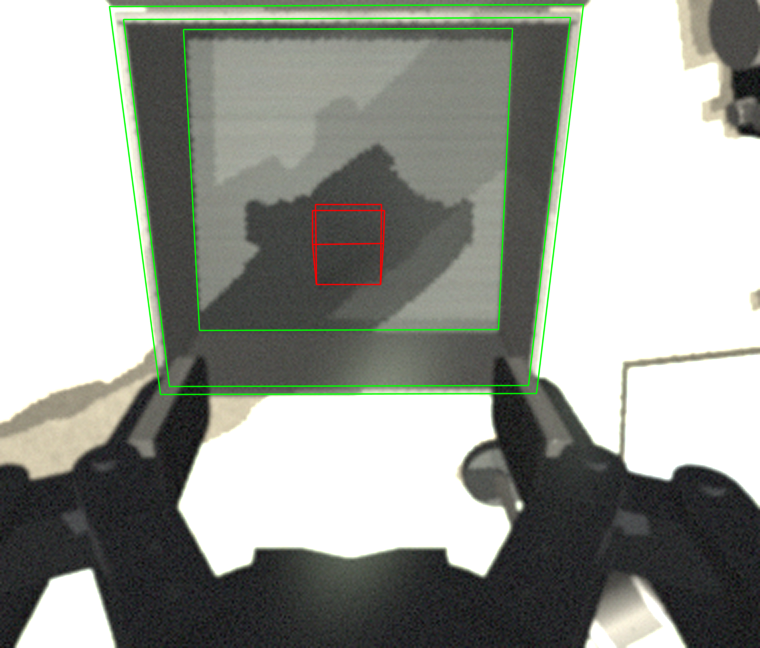

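```bash
python3 - <<'E'
from ov import *
z=np.load('pics/w5.npz'); im=z['im'][150:270,170:340,::-1]
im=cv2.resize(np.ascontiguousarray(im),None,fx=4.7,fy=4.7,interpolation=cv2.INTER_CUBIC).astype(float)
im=np.clip((im-40)*3,0,255).astype(np.uint8)
cv2.imwrite('pics/ow8.png',im)
B=((514,113,0),np.radians(73))
for s in (box,chockbox(-60)): draw(im,z,s,np.array(B[0],float),B[1],np.array([170,150]),4.7,(0,0,255))
cv2.imwrite('pics/ow9.png',im)
w=z['w']; R=yawR(B[1]); q=(w-np.array(B[0]))@R
for v in range(155,225,4): print(v,q[v,254].round(1), (q[v,254,2]-f(q[v,254,0])).round(1))
E
```

```text
155 [-2.4 -0.4 22.7] -0.2
159 [-7.  -0.4 24.2] 0.6
163 [-11.8  -0.4  25.1] 0.9
167 [-8.5 -0.5 55.6] 31.8
171 [-12.5  -0.4  57.7] 33.3
175 [-17.3  -0.4  57.4] 32.3
179 [-21.5  -0.4  58.9] 33.2
183 [-26.5  -0.4  58. ] 31.6
187 [-32.6  -0.3  54.3] 26.9
191 [-38.7  -0.3  50.8] 22.6
195 [-45.7  -0.3  45.6] 16.3
199 [-53.6  -0.2  38.8] 8.3
203 [-60.5  -0.2  34.8] 3.3
207 [-67.   -0.1  32.3] -0.2
211 [-72.2  -0.1  33. ] -0.3
215 [-77.2  -0.1  34.3] 0.3
219 [-82.4  -0.1  35. ] 0.2
223 [-87.4  -0.1  36.2] 0.6
```

View pics/ow8.png

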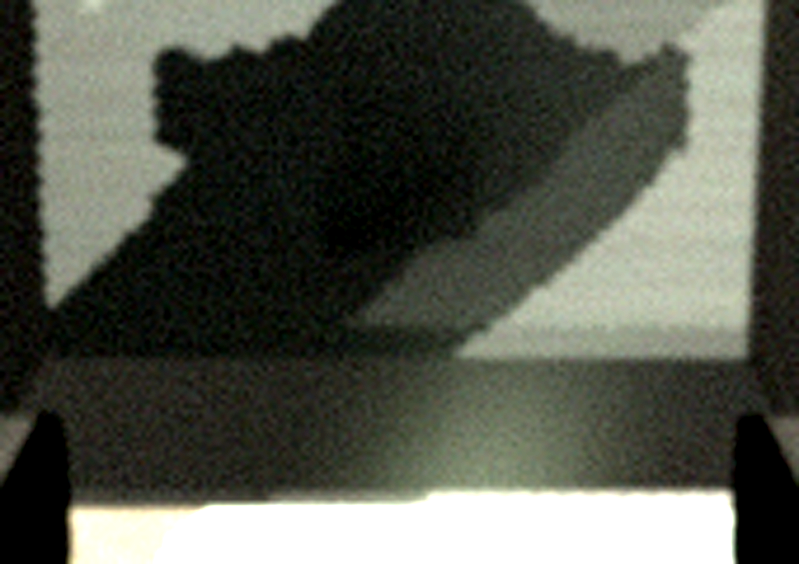

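View pics/ow9.png

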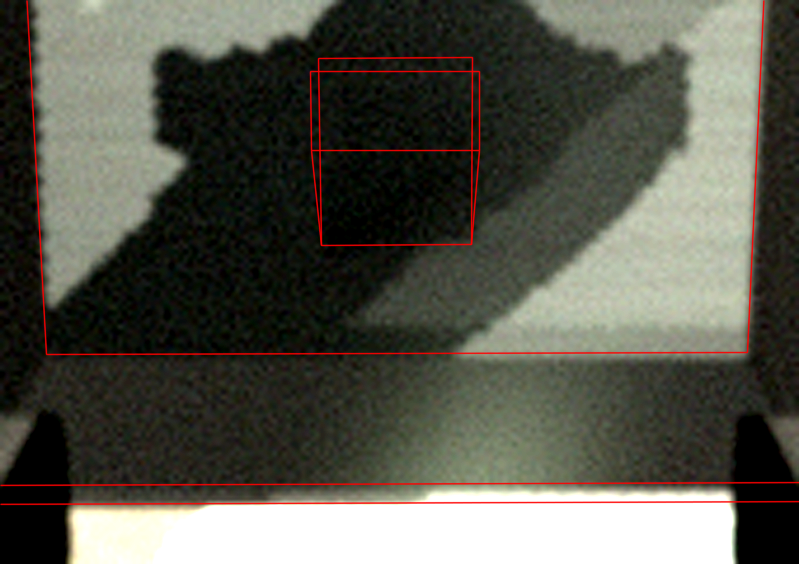

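Request:
step_arm([
  [[1, 10.7, -36.9, 0, 0, 0, 0.069], [1, 10.7, -36.9, 0, 0, 0, 0.069], [1, 10.7, -36.9, 0, 0, 0, 0.069], [1, 10.7, -36.9, 0, 0, 0, 0.069], [1, 10.7, -36.9, 0, 0, 0, 0.069], [1, 10.7, -36.9, 0, 0, 0, 0.069], [1, 10.7, -36.9, 0, 0, 0, 0.069], [1, 10.7, -36.9, 0, 0, 0, 0.069], [1, 10.7, -36.9, 0, 0, 0, 0.069], [1, 10.7, -36.9, 0, 0, 0, 0.069]],
])

```text
clock: 10.62
eef_pos: [618.7, -264.5, 220.1]
tool_rot: [-3.138, -0.003, 1.97]
force: [0.9, 0.9, -0.9]
width: 85.2
```

Request:
step_arm([
  [[1, 0, 0, -35, 0, 0, 0], [1, 0, 0, -35, 0, 0, 0], [1, 0, 0, -30, 0, 0, 0], [1, 0, 0, 0, 0, 0, 0], [1, 0, 0, 0, 0, 0, 0]],
])

```text
clock: 11.03
eef_pos: [617.4, -262.4, 119.4]
tool_rot: [-3.137, -0.005, 1.967]
force: [0.4, 0.2, 1.0]
width: 85.3
```

```bash
sed -i "s/'w5'/'w6'/" o2.py; python3 o2.py; python3 - <<'E'
from ov import *
a=np.radians(22.5);T=(618.8,-266,33)
ov('w6','','ow10',(80,430,130,384),2.2,[(cell,T,a,(255,255,0)),(cradle,(T[0],T[1],0),a,(0,255,255))])
E
```

```text
11.0333 [ 617.36777309 -262.36053772  119.39781872] [-3.13667231 -0.00477172  1.96708656] [0.36307606 0.20326188 0.9837045 ] 85.32381169312693
```

View pics/ow10.png

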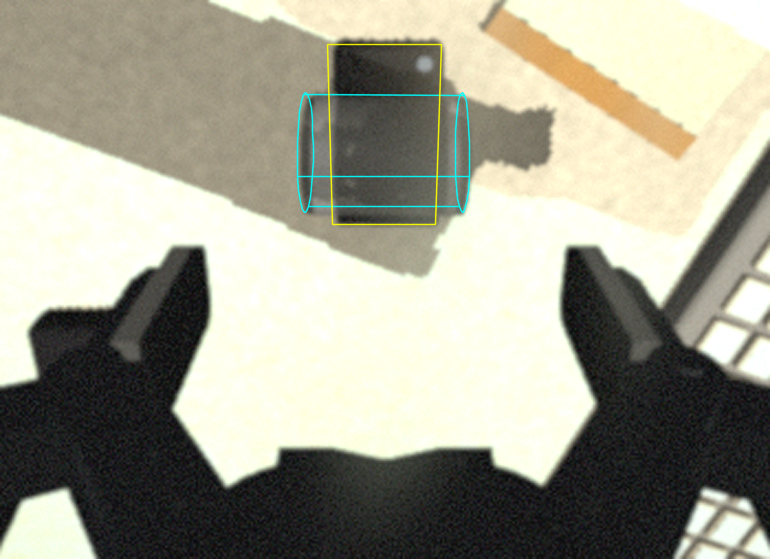

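Request:
step_arm([
  [[1, 1.4, -3.6, -30, 0, 0, 0], [1, 0, 0, -30, 0, 0, 0], [1, 0, 0, -15, 0, 0, 0], [1, 0, 0, 0, 0, 0, 0], [1, 0, 0, 0, 0, 0, 0]],
])

```text
clock: 11.5
eef_pos: [620.8, -267.8, 48.5]
tool_rot: [3.141, 0.0, 1.965]
force: [-0.3, 0.5, 0.3]
width: 85.3
```

```bash
sed -i "s/'w6'/'w7'/" o2.py; python3 o2.py; python3 - <<'E'
from ov import *
a=np.radians(22.5);T=(618.8,-266,33)
ov('w7','','ow11',(80,430,130,384),2.2,[(cell,T,a,(255,255,0))])
E
```

```text
11.5 [ 620.78048146 -267.75776877   48.53966145] [3.14095604e+00 4.08852530e-04 1.96541149e+00] [-0.28143417  0.47696292  0.32046595] 85.27525117225905
```

View pics/ow11.png

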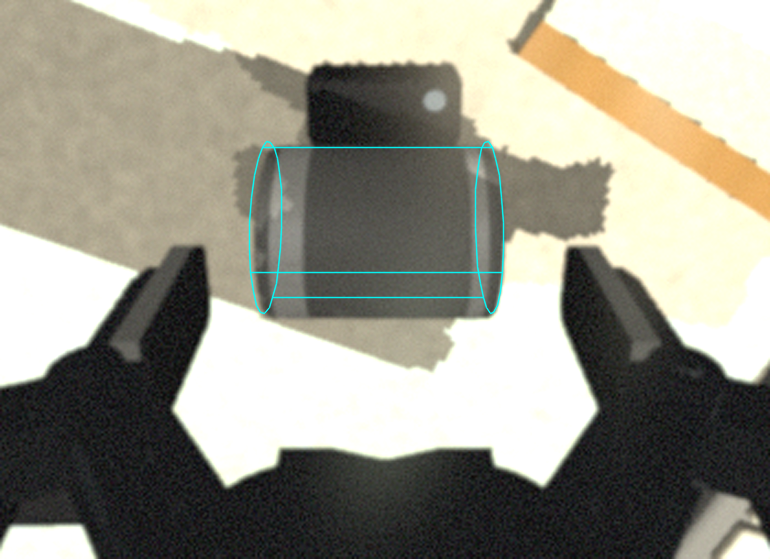

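Request:
step_arm([
  [[1, -1.8, 1, -10, 0, 0, 0], [1, 0, 0, -10, 0, 0, 0], [1, 0, 0, 0, 0, 0, 0], [1, 0, 0, 0, 0, 0, 0]],
])

```text
clock: 11.88
eef_pos: [617.6, -267.0, 27.0]
tool_rot: [-3.141, -0.001, 1.965]
force: [0.4, -0.4, -0.2]
width: 85.1
```

Request:
step_arm([
  [[0, 0, 0, 0, 0, 0, 0], [0, 0, 0, 0, 0, 0, 0], [0, 0, 0, 0, 0, 0, 0], [0, 0, 0, 0, 0, 0, 0], [0, 0, 0, 0, 0, 0, 0]],
])

```text
clock: 12.3
eef_pos: [618.7, -267.4, 28.2]
tool_rot: [3.141, 0.001, 1.965]
force: [-0.4, 0.2, 3.9]
width: 59.5
```

Request:
step_arm([
  [[0, 0, 0, 8, 0, 0, 0], [0, 0, 0, 24, 0, 0, 0], [0, 0, 0, 40, 0, 0, 0], [0, 0, 0, 40, 0, 0, 0], [0, 0, 0, 40, 0, 0, 0], [0, 0, 0, 40, 0, 0, 0], [0, 0, 0, 8, 0, 0, 0]],
])

```text
clock: 12.88
eef_pos: [621.5, -267.7, 235.3]
tool_rot: [3.133, 0.007, 1.965]
force: [1.6, -0.3, -1.3]
width: 59.4
```

Request:
step_arm([
  [[0, -12.2, 32.3, 0, 0, 0, -0.069], [0, -12.2, 32.3, 0, 0, 0, -0.069], [0, -12.2, 32.3, 0, 0, 0, -0.069], [0, -12.2, 32.3, 0, 0, 0, -0.069], [0, -12.2, 32.3, 0, 0, 0, -0.069], [0, -12.2, 32.3, 0, 0, 0, -0.069], [0, -12.2, 32.3, 0, 0, 0, -0.069], [0, -12.2, 32.3, 0, 0, 0, -0.069], [0, -12.2, 32.3, 0, 0, 0, -0.069], [0, -12.2, 32.3, 0, 0, 0, -0.07]],
])

```text
clock: 13.72
eef_pos: [494.5, 57.0, 227.0]
tool_rot: [-3.14, 0.001, 1.27]
force: [0.1, -0.5, -2.0]
width: 59.0
```

Request:
step_arm([
  [[0, 0, 0, -20, 0, 0, 0], [0, 0, 0, -20, 0, 0, 0], [0, 0, 0, 0, 0, 0, 0], [0, 0, 0, 0, 0, 0, 0]],
])

```text
clock: 14.05
eef_pos: [494.8, 55.5, 186.6]
tool_rot: [-3.138, 0.002, 1.274]
force: [0.0, -0.4, -2.5]
width: 59.0
```

```bash
sed -i "s/'w7'/'w8'/" o2.py; python3 o2.py; python3 - <<'E'
from ov import *
from h import ctrl
s=ctrl.read_state(); p=s['eef_pos']; d=(p[:2]-[514,113])@yawR(np.radians(73))[:2,:2]; print(d)
B=((514,113,0),np.radians(73))
ov('w8','','ow12',(50,460,60,384),1.9,[(box,*B,(0,255,0)),(cell,p+[0,0,4.8],s['tool_rot'][2]-np.pi/2,(0,0,255))])
E
```

```text
14.05 [494.84133301  55.54055565 186.63752055] [-3.13836136e+00  1.68749925e-03  1.27400542e+00] [ 0.02792281 -0.43363349 -2.45047303] 59.031585086266155
[-60.24922508   0.48509843]
```

View pics/ow12.png

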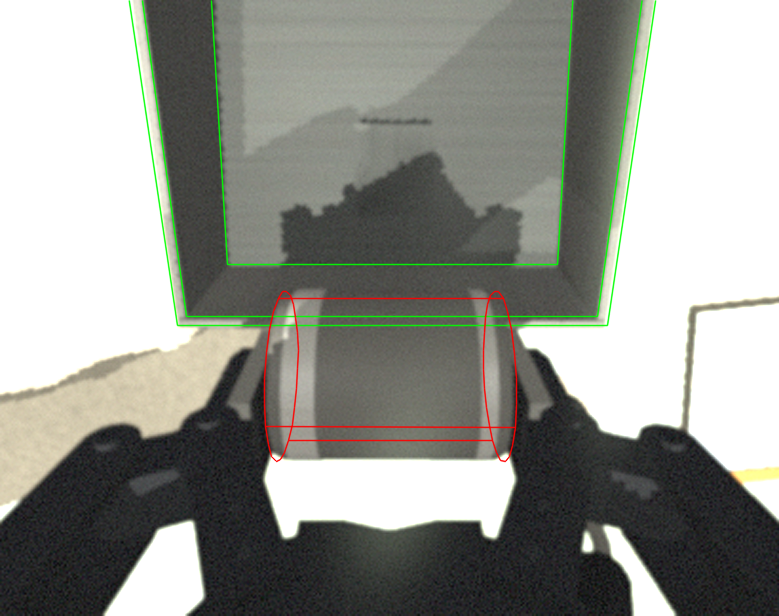

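Request:
step_arm([
  [[0, -1.3, -5.9, -5, 0, 0, 0], [0, 0, 0, -30, 0, 0, 0], [0, 0, 0, -30, 0, 0, 0], [0, 0, 0, -25, 0, 0, 0], [0, 0, 0, -17, 0, 0, 0], [0, 0, 0, 0, 0, 0, 0], [0, 0, 0, 0, 0, 0, 0], [0, 0, 0, 0, 0, 0, 0]],
])

```text
clock: 14.77
eef_pos: [496.0, 49.7, 81.7]
tool_rot: [3.139, -0.001, 1.273]
force: [-1.1, 0.3, -2.5]
width: 59.1
```

Request:
step_arm([
  [[0, -0.3, -0.95, 0, 0, 0, 0], [0, 0, 0, 0, 0, 0, 0]],
])

```text
clock: 14.93
eef_pos: [495.5, 48.7, 81.9]
tool_rot: [3.139, -0.001, 1.273]
force: [0.2, -0.3, -3.3]
width: 59.2
```

Request:
step_arm([
  [[0, -0.15, -0.5, 0, 0, 0, 0], [0, 0, 0, 0, 0, 0, 0]],
])

```text
clock: 15.1
eef_pos: [494.8, 48.4, 81.2]
tool_rot: [3.14, -0.0, 1.274]
force: [-0.2, 0.2, -2.4]
width: 59.3
```

Request:
step_arm([
  [[0, -0.15, -0.5, 0, 0, 0, 0], [0, 0, 0, 0, 0, 0, 0]],
])

```text
clock: 15.27
eef_pos: [494.3, 47.9, 80.7]
tool_rot: [3.141, -0.0, 1.274]
force: [-0.9, 0.9, -3.7]
width: 59.1
```

Request:
step_arm([
  [[0, -0.15, -0.5, 0, 0, 0, 0], [0, 0, 0, 0, 0, 0, 0]],
])

```text
clock: 15.43
eef_pos: [494.0, 47.4, 80.5]
tool_rot: [-3.141, 0.0, 1.274]
force: [0.0, 0.3, -3.9]
width: 59.4
```

Request:
step_arm([
  [[0, -0.15, -0.5, 0, 0, 0, 0], [0, 0, 0, 0, 0, 0, 0]],
])

```text
clock: 15.6
eef_pos: [493.9, 46.9, 80.5]
tool_rot: [-3.141, 0.0, 1.274]
force: [0.4, -0.0, -3.8]
width: 59.3
```

Request:
step_arm([
  [[0, -0.15, -0.5, 0, 0, 0, 0], [0, 0, 0, 0, 0, 0, 0]],
])

```text
clock: 15.77
eef_pos: [493.8, 46.5, 80.5]
tool_rot: [-3.142, -0.0, 1.274]
force: [-0.7, -0.1, -3.0]
width: 59.1
```

Request:
step_arm([
  [[0, -0.15, -0.5, 0, 0, 0, 0], [0, 0, 0, 0, 0, 0, 0]],
])

```text
clock: 15.93
eef_pos: [493.8, 46.4, 80.5]
tool_rot: [3.141, -0.001, 1.274]
force: [-0.1, 1.6, -3.7]
width: 59.5
```

Request:
step_arm([
  [[0, -0.15, -0.5, 0, 0, 0, 0], [0, 0, 0, 0, 0, 0, 0]],
])

```text
clock: 16.1
eef_pos: [493.8, 46.4, 80.5]
tool_rot: [3.141, -0.001, 1.274]
force: [0.6, 4.2, -3.6]
width: 59.2
```

```bash
sed -i "s/'w8'/'w9'/" o2.py; python3 o2.py; python3 - <<'E'
from ov import *
from h import ctrl
s=ctrl.read_state(); p=s['eef_pos']; d=(p[:2]-[514,113])@yawR(np.radians(73))[:2,:2]; print(d)
B=((514,113,0),np.radians(73))
ov('w9','','ow13',(50,460,60,384),1.9,[(box,*B,(0,255,0)),(cell,p+[0,0,4.8],s['tool_rot'][2]-np.pi/2,(0,0,255)),(chockbox(-61),*B,(0,0,255))])
E
```

```text
16.1 [493.76682724  46.40520749  80.54713809] [ 3.14124151e+00 -1.39865243e-03  1.27426460e+00] [ 0.62691742  4.21201216 -3.58228389] 59.1509777362808
[-69.57702314  -0.11890775]
```

View pics/ow13.png

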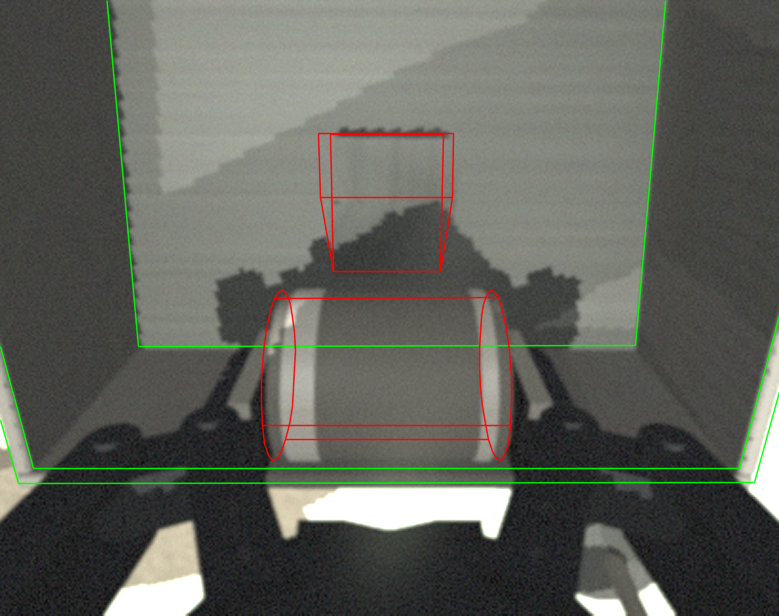

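Request:
step_arm([
  [[0, 0.4, 1.3, 0, 0, 0, 0], [0, 0, 0, -12, 0, 0, 0], [0, 0, 0, -10, 0, 0, 0], [0, 0, 0, -3, 0, 0, 0], [0, 0, 0, 0, 0, 0, 0], [0, 0, 0, 0, 0, 0, 0]],
])

```text
clock: 16.65
eef_pos: [493.5, 46.6, 55.2]
tool_rot: [-3.141, 0.001, 1.274]
force: [0.2, -0.2, -3.2]
width: 59.0
```

Request:
step_arm([
  [[0, 0, 0, -1, 0, 0, 0], [0, 0, 0, -1, 0, 0, 0], [0, 0, 0, 0, 0, 0, 0]],
])

```text
clock: 16.9
eef_pos: [493.9, 46.5, 53.6]
tool_rot: [3.141, 0.0, 1.274]
force: [1.0, 0.1, -3.2]
width: 59.3
```

Request:
step_arm([
  [[0, 0, 0, -0.7, 0, 0, 0], [0, 0, 0, 0, 0, 0, 0]],
])

```text
clock: 17.07
eef_pos: [493.9, 46.6, 52.9]
tool_rot: [3.142, 0.0, 1.274]
force: [0.3, -0.2, -4.2]
width: 59.3
```

Request:
step_arm([
  [[0, 0, 0, -0.7, 0, 0, 0], [0, 0, 0, 0, 0, 0, 0]],
])

```text
clock: 17.23
eef_pos: [493.9, 46.7, 52.1]
tool_rot: [-3.142, 0.0, 1.274]
force: [-0.5, 0.1, -2.5]
width: 58.9
```

Request:
step_arm([
  [[0, 0, 0, -0.6, 0, 0, 0], [0, 0, 0, 0, 0, 0, 0]],
])

```text
clock: 17.4
eef_pos: [493.9, 46.6, 51.9]
tool_rot: [3.141, 0.0, 1.274]
force: [-2.0, -0.8, 2.0]
width: 59.0
```

Request:
step_arm([
  [[0, 0, 0, -0.6, 0, 0, 0], [0, 0, 0, 0, 0, 0, 0]],
])

```text
clock: 17.57
eef_pos: [493.9, 46.5, 51.7]
tool_rot: [3.141, 0.0, 1.273]
force: [-2.8, -1.5, 8.1]
width: 59.0
```

Request:
step_arm([
  [[0, 0, 0, -0.5, 0, 0, 0], [0, 0, 0, 0, 0, 0, 0]],
])

```text
clock: 17.73
eef_pos: [493.9, 46.5, 51.6]
tool_rot: [3.141, 0.0, 1.273]
force: [-2.8, -1.3, 13.3]
width: 59.0
```

Request:
step_arm([
  [[0, 0, 0, 0.9, 0, 0, 0], [0.75, 0, 0, 0, 0, 0, 0], [0.85, 0, 0, 0, 0, 0, 0], [0.9, 0, 0, 0, 0, 0, 0], [0.9, 0, 0, 0, 0, 0, 0], [0.9, 0, 0, 0, 0, 0, 0]],
])

```text
clock: 18.23
eef_pos: [494.0, 46.9, 51.2]
tool_rot: [-3.142, -0.0, 1.274]
force: [-0.4, -0.4, -0.2]
width: 76.9
```

Request:
step_arm([
  [[0.9, 0, 0, 8, 0, 0, 0], [0.9, 0, 0, 20, 0, 0, 0], [0.9, 0, 0, 35, 0, 0, 0], [0.9, 0, 0, 35, 0, 0, 0], [0.9, 0, 0, 35, 0, 0, 0], [0.9, 0, 0, 35, 0, 0, 0], [0.9, 3, 9.6, 0, 0, 0, 0], [0.9, 6, 19, 0, 0, 0, 0], [0.9, 0, 0, 0, 0, 0, 0], [0.9, 0, 0, 0, 0, 0, 0]],
])

```text
clock: 19.07
eef_pos: [502.7, 76.3, 219.6]
tool_rot: [3.141, -0.0, 1.276]
force: [-0.0, -1.6, -0.6]
width: 76.7
```

```bash
sed -i "s/'w9'/'w10'/" o2.py; python3 o2.py; python3 - <<'E'
from ov import *
from h import cloud
for n in('top','side'): cloud(n,n+'10')
B=((514,113,0),np.radians(73))
z=np.load('pics/w10.npz'); w=z['w']; q=(w-np.array(B[0]))@yawR(B[1])
ov('w10','','ow14',(80,430,60,330),2.2,[])
R=[]
m=(q[...,2]>60)&(abs(q[...,0])<88)&(abs(q[...,1])<60)&(q[...,2]<90)
m[280:]=0
p=q[m]; print(len(p),cv2.minAreaRect(p[:,:2].astype(np.float32)))
from scipy.optimize import least_squares
for y in (-20,-10,0,10,20):
    k=m&(abs(q[...,1]-y)<5)&(q[...,2]>66); pp=q[k]
    r=least_squares(lambda v: np.hypot(pp[:,0]-v[0],pp[:,2]-v[1])-23,[-67,56],loss='soft_l1'); print(y,r.x.round(1),len(pp))
ys=q[...,1]; 
for v in range(100,230,4):
    k=np.nanargmin(abs(ys[v,200:300]))+200; print(v,q[v,k].round(1),(q[v,k,2]-f(q[v,k,0])).round(1))
E
```

```text
19.0667 [502.72426706  76.33010043 219.61334145] [ 3.14146653e+00 -4.18868865e-04  1.27598074e+00] [-0.03565053 -1.5906805  -0.56550188] 76.74606798556532
2386 ((0.056884765625, -11.317306518554688), (175.89041137695312, 97.042724609375), 0.010500546544790268)
-20 [-68.6  57. ] 353
-10 [-68.7  56.8] 362
0 [-68.9  56.9] 328
10 [-68.8  56.7] 351
20 [-68.7  57. ] 332
100 [34.1  0.1 18.6] 1.2
104 [29.7  0.1 18.5] 0.4
108 [25.3  0.1 19.6] 0.9
112 [20.9  0.1 20.4] 1.0
116 [16.4  0.1 20.9] 0.8
120 [12.   0.1 22.1] 1.4
124 [ 7.4  0.1 21.6] 0.2
128 [ 2.9  0.1 22.8] 0.7
132 [-1.5  0.1 23.8] 1.1
136 [-6.2  0.1 23.6] 0.2
140 [-10.6   0.1  25.7] 1.6
144 [-9.6 -0.  56.4] 32.5
148 [-13.8  -0.   57. ] 32.4
152 [-18.   -0.   57.7] 32.5
156 [-22.1  -0.   58.8] 33.0
160 [-26.3  -0.   59.7] 33.3
164 [-32.1   0.   54.5] 27.2
168 [-37.5   0.   51.1] 23.0
172 [-43.4   0.   47. ] 18.0
176 [-48.4   0.   46.4] 16.7
180 [-47.7  -0.   63.3] 33.7
184 [-50.3  -0.   69.2] 39.2
188 [-53.3  -0.   73.6] 43.1
192 [-57.1  -0.   75.7] 44.6
196 [-60.7  -0.   78.1] 46.6
200 [-64.6  -0.   79.6] 47.4
204 [-69.  -0.  80.] 47.2
208 [-73.7  -0.   79.9] 46.4
212 [-79.5  -0.   77.2] 42.8
216 [-87.2  -0.   70.9] 35.4
220 [-91.4  -0.   72.4] 36.3
224 [-92.3  -0.   80.3] 44.1
228 [-92.2  -0.   89.8] 53.5
```

View pics/ow14.png

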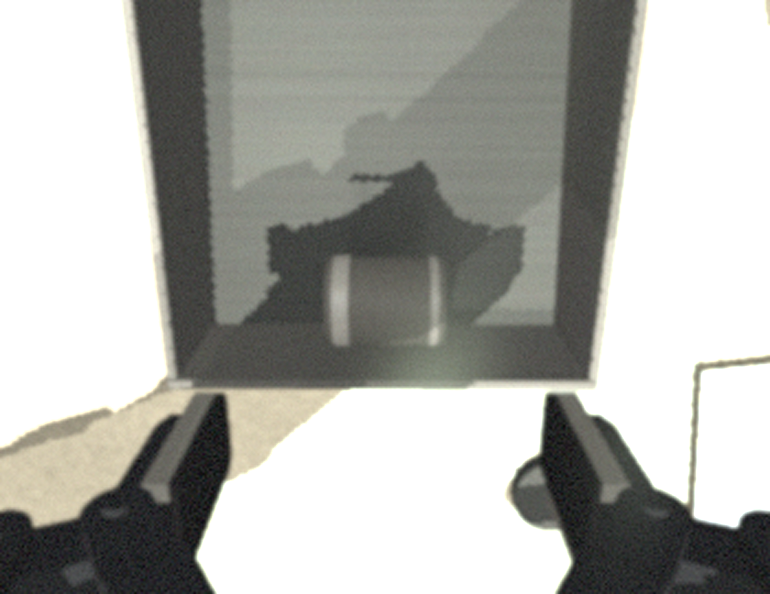

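```bash
python3 - <<'E'
from ov import *
B=((514,113,0),np.radians(73))
for n in ('top0','side0'):
    z=np.load(f'pics/{n}.npz'); q=(z['w']-np.array(B[0]))@yawR(B[1])
    m=(q[...,0]>60)&(q[...,0]<260)&(abs(q[...,1])<130)&(q[...,2]>105)
    p=q[m]
    for a in range(105,310,30):
        k=abs(p[:,2]-a)<8; 
        if k.sum(): print(n,a,k.sum(),p[k,0].mean().round(1),p[k,1].min().round(0),p[k,1].max().round(0))
    print(p[:,2].max(),p[p[:,2].argmax()])
    m=(q[...,0]>0)&(q[...,0]<330)&(abs(q[...,1])<150)&(q[...,0]>180); print(np.nanmax(q[m][:,2]))
E
```

```text
top0 105 94 96.8 -100.0 96.0
top0 135 205 107.5 -100.0 99.0
top0 165 220 119.6 -100.0 99.0
top0 195 228 131.4 -100.0 98.0
top0 225 245 143.3 -100.0 98.0
top0 255 269 155.3 -100.0 99.0
top0 285 121 167.5 -99.0 98.0
293.7098620247787 [167.530347     1.19458767 293.70986202]
96.81903398789214
side0 105 35 102.0 -98.0 99.0
side0 135 72 114.4 -98.0 99.0
side0 165 76 126.7 -96.0 99.0
side0 195 81 138.2 -95.0 99.0
side0 225 90 150.5 -98.0 99.0
side0 255 118 160.9 -98.0 99.0
side0 285 127 169.6 -98.0 97.0
292.6038930947666 [172.38443823  29.17548819 292.60389309]
96.12027505181713
```

Request:
step_arm([
  [[0, 0, 0, 40, 0, 0, 0], [0, 0, 0, 40, 0, 0, 0], [0, 0, 0, 40, 0, 0, 0], [0, 0, 0, 5, 0, 0, 0], [0, 0, 0, 0, 0, 0, 0], [0, 0, 0, 0, 0, 0, 0]],
])

```text
clock: 19.72
eef_pos: [502.3, 74.6, 343.6]
tool_rot: [-3.141, 0.001, 1.273]
force: [-0.3, -0.1, -0.6]
width: 3.6
```

Request:
step_arm([
  [[0, 9.2, 30.2, 0, 0, 0, 0], [0, 9.2, 30.2, 0, 0, 0, 0], [0, 9.2, 30.2, 0, 0, 0, 0], [0, 9.2, 30.2, 0, 0, 0, 0], [0, 9.2, 30.2, 0, 0, 0, 0], [0, 9.2, 30.2, 0, 0, 0, 0], [0, 9.2, 30.2, 0, 0, 0, 0], [0, 9.2, 30.2, 0, 0, 0, 0], [0, 0, 0, 0, 0, 0, 0], [0, 0, 0, 0, 0, 0, 0]],
])

```text
clock: 20.55
eef_pos: [575.0, 318.4, 340.6]
tool_rot: [-3.137, 0.003, 1.277]
force: [0.9, -1.4, 0.6]
width: -0.2
```

Request:
step_arm([
  [[0, 0, 0, -25, 0, 0, 0], [0, 0, 0, -25, 0, 0, 0], [0, 0, 0, -10, 0, 0, 0], [0, 0, 0, 0, 0, 0, 0], [0, 0, 0, 0, 0, 0, 0]],
])

```text
clock: 20.97
eef_pos: [576.5, 315.8, 283.8]
tool_rot: [-3.141, 0.002, 1.273]
force: [0.2, 0.1, -0.6]
width: -0.2
```

```bash
python3 - <<'E'
from h import *
from ov import *
cloud('side','s11'); ov('s11','','os11',(150,330,100,300),3,[])
s=ctrl.read_state(); print((s['eef_pos'][:2]-[514,113])@yawR(np.radians(73))[:2,:2],s['eef_pos'])
E
```

```text
[213.06261437  -0.74942096] [577.01015461 316.53368195 284.99911418]
```

View pics/os11.png

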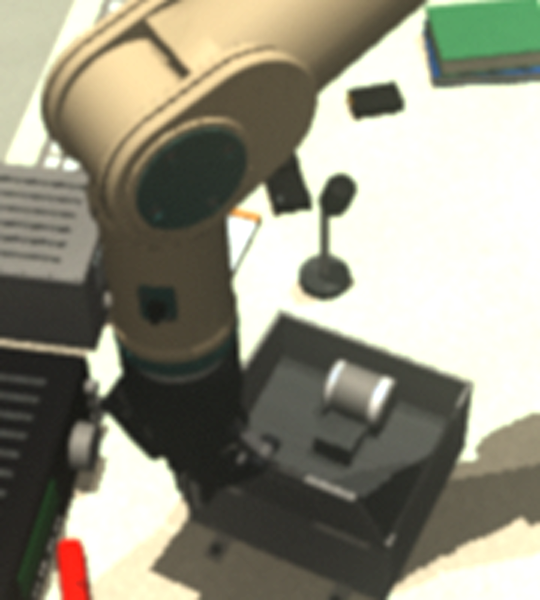

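Request:
step_arm([
  [[0, -1.75, -5.74, -3, 0, 0, 0], [0, -1.75, -5.74, -2, 0, 0, 0], [0, -1.75, -5.74, 0, 0, 0, 0], [0, -1.75, -5.74, 0, 0, 0, 0], [0, -1.75, -5.74, 0, 0, 0, 0], [0, -1.75, -5.74, 0, 0, 0, 0], [0, -1.75, -5.74, 0, 0, 0, 0]],
])

```text
clock: 21.6
eef_pos: [564.4, 277.0, 280.0]
tool_rot: [3.141, -0.002, 1.274]
force: [0.5, 1.8, 1.9]
width: 0.2
```

Request:
step_arm([
  [[0, -1.75, -5.74, 0, 0, 0, 0], [0, -1.75, -5.74, 0, 0, 0, 0], [0, -1.75, -5.74, 0, 0, 0, 0], [0, -1.75, -5.74, 0, 0, 0, 0]],
])

```text
clock: 21.93
eef_pos: [557.0, 253.2, 279.3]
tool_rot: [-3.141, 0.0, 1.274]
force: [1.3, 0.7, 0.4]
width: 0.4
```

Request:
step_arm([
  [[0, -1.75, -5.74, 0, 0, 0, 0], [0, -1.75, -5.74, 0, 0, 0, 0], [0, -1.75, -5.74, 0, 0, 0, 0], [0, -1.2, -3.8, 0, 0, 0, 0], [0, -1.2, -3.8, 0, 0, 0, 0]],
])

```text
clock: 22.35
eef_pos: [549.4, 228.3, 279.2]
tool_rot: [-3.141, 0.0, 1.273]
force: [0.2, 0.9, -0.1]
width: 0.1
```

```bash
python3 - <<'E'
from h import *
from ov import *
cloud('side','s12'); ov('s12','','os12',(150,330,100,300),3,[])
s=ctrl.read_state(); print((s['eef_pos'][:2]-[514,113])@yawR(np.radians(73))[:2,:2],s['eef_pos'],s['force'])
E
```

```text
[119.73853408  -0.33985219] [549.3331616  227.40716645 279.21950585] [-0.06317081 -0.74544621 -0.61151374]
```

View pics/os12.png

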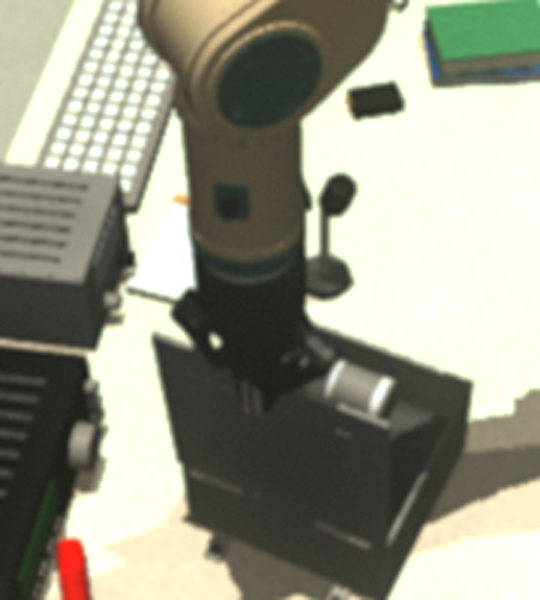

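Request:
step_arm([
  [[0, -0.9, -2.9, 0, 0, 0, 0], [0, -0.9, -2.9, 0, 0, 0, 0], [0, -0.9, -2.9, 0, 0, 0, 0], [0, -0.9, -2.9, 0, 0, 0, 0], [0, -0.9, -2.9, 0, 0, 0, 0]],
])

```text
clock: 22.82
eef_pos: [544.9, 214.3, 279.2]
tool_rot: [-3.141, 0.0, 1.274]
force: [0.2, 0.1, 0.7]
width: 0.1
```

```bash
cat > lid.py <<'E'
import sys
from h import *
from ov import *
n=sys.argv[1]
cloud('side',n); ov(n,'','o'+n,(150,330,100,300),3,[])
z=np.load(f'pics/{n}.npz'); q=(z['w']-np.array((514,113,0)))@yawR(np.radians(73))
m=(abs(q[...,0])<130)&(abs(q[...,1])<97)&(abs(q[...,1])>60)&(q[...,2]>115)&(q[...,2]<310)
p=q[m]
for a in range(130,310,40):
    k=abs(p[:,2]-a)<8
    if k.sum(): print(a,k.sum(),np.median(p[k,0]).round(1))
s=ctrl.read_state(); print(s['clock'],(s['eef_pos'][:2]-[514,113])@yawR(np.radians(73))[:2,:2],s['force'])
E
python3 lid.py s13
```

```text
130 84 99.2
170 96 98.5
210 109 97.6
250 128 96.7
290 132 95.0
22.8667 [105.09281977  -0.12516124] [-0.2602757  -0.61090677 -0.72340329]
```

Request:
step_arm([
  [[0, -0.9, -2.9, 0, 0, 0, 0], [0, -0.9, -2.9, 0, 0, 0, 0], [0, -0.9, -2.9, 0, 0, 0, 0], [0, -0.6, -1.9, 0, 0, 0, 0]],
])

```text
clock: 23.2
eef_pos: [541.6, 203.4, 279.2]
tool_rot: [-3.141, 0.0, 1.274]
force: [0.1, -0.1, -0.5]
width: -0.4
```

```bash
python3 lid.py s14
```

```text
130 96 97.4
170 118 94.1
210 118 90.4
250 129 87.1
290 130 82.6
23.25 [94.08282307 -0.09570813] [-0.62856296 -0.28653875 -0.72685605]
```

Request:
step_arm([
  [[0, 0, 0, 0, 0, 0, 0], [0, 0, 0, 0, 0, 0, 0], [0, 0, 0, 0, 0, 0, 0]],
])

```text
clock: 23.5
eef_pos: [541.8, 204.1, 279.3]
tool_rot: [3.142, -0.0, 1.274]
force: [0.8, 0.3, 0.0]
width: -0.2
```

```bash
python3 lid.py s15
```

```text
130 108 96.9
170 110 92.4
210 120 87.7
250 135 83.2
290 121 78.0
23.55 [9.52844353e+01 8.44261468e-02] [ 0.00568551 -0.4189777   0.23429338]
```

It is falling by itself (tilt rising, no contact). I back off and wait.

Request:
step_arm([
  [[0, 1.5, 4.8, 5, 0, 0, 0], [0, 3, 9.6, 15, 0, 0, 0], [0, 3, 9.6, 20, 0, 0, 0], [0, 3, 9.6, 20, 0, 0, 0], [0, 0, 0, 0, 0, 0, 0], [0, 0, 0, 0, 0, 0, 0], [0, 0, 0, 0, 0, 0, 0], [0, 0, 0, 0, 0, 0, 0], [0, 0, 0, 0, 0, 0, 0], [0, 0, 0, 0, 0, 0, 0]],
])

```text
clock: 24.38
eef_pos: [552.0, 236.9, 338.6]
tool_rot: [-3.141, 0.001, 1.273]
force: [0.1, -0.3, 0.0]
width: -0.2
```

Request:
step_arm([
  [[0, 0, 0, 0, 0, 0, 0], [0, 0, 0, 0, 0, 0, 0], [0, 0, 0, 0, 0, 0, 0], [0, 0, 0, 0, 0, 0, 0], [0, 0, 0, 0, 0, 0, 0], [0, 0, 0, 0, 0, 0, 0], [0, 0, 0, 0, 0, 0, 0], [0, 0, 0, 0, 0, 0, 0], [0, 0, 0, 0, 0, 0, 0], [0, 0, 0, 0, 0, 0, 0]],
])

```text
clock: 25.22
eef_pos: [552.3, 237.5, 339.3]
tool_rot: [3.142, -0.0, 1.274]
force: [-0.1, 0.1, -0.3]
width: -0.3
```

Request:
step_arm([
  [[0, 0, 0, 0, 0, 0, 0], [0, 0, 0, 0, 0, 0, 0], [0, 0, 0, 0, 0, 0, 0], [0, 0, 0, 0, 0, 0, 0], [0, 0, 0, 0, 0, 0, 0], [0, 0, 0, 0, 0, 0, 0], [0, 0, 0, 0, 0, 0, 0], [0, 0, 0, 0, 0, 0, 0], [0, 0, 0, 0, 0, 0, 0], [0, 0, 0, 0, 0, 0, 0]],
])

```text
clock: 26.05
eef_pos: [552.3, 237.5, 339.3]
tool_rot: [3.142, -0.0, 1.274]
force: [1.0, -1.0, 0.6]
width: 0.1
```

```bash
python3 - <<'E'
from h import *
from ov import *
for n in('top','side','wrist'): cloud(n,n+'20')
ov('side20','','os20',(120,340,100,384),2,[])
ov('top20','','ot20',(80,460,60,260),2,[(rect(-95,95,-100,100,106),(514,113,0),np.radians(73),(0,255,0))])
for n in('top20','wrist20'):
    q=(np.load(f'pics/{n}.npz')['w']-np.array((514,113,0)))@yawR(np.radians(73))
    for a in (-80,-40,0,40,80):
        k=(abs(q[...,0]-a)<8)&(abs(q[...,1])<90)&(q[...,2]<150)&(q[...,2]>0); 
        if k.sum(): print(n,a,np.median(q[k][:,2]).round(1))
E
```

```text
top20 -80 106.6
top20 -40 107.6
top20 0 107.6
top20 40 107.7
top20 80 106.6
wrist20 -40 107.9
wrist20 0 108.1
wrist20 40 108.4
wrist20 80 107.1
```

View pics/os20.png

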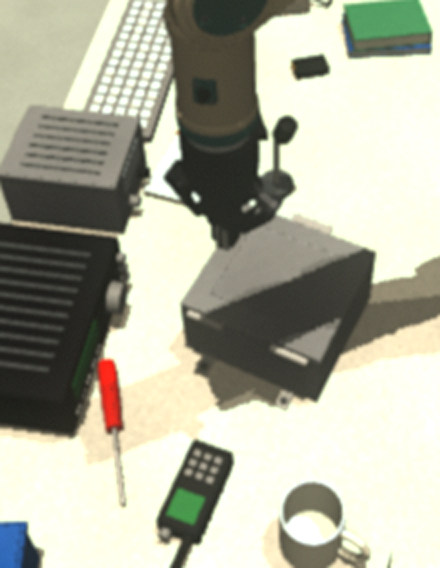

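View pics/ot20.png

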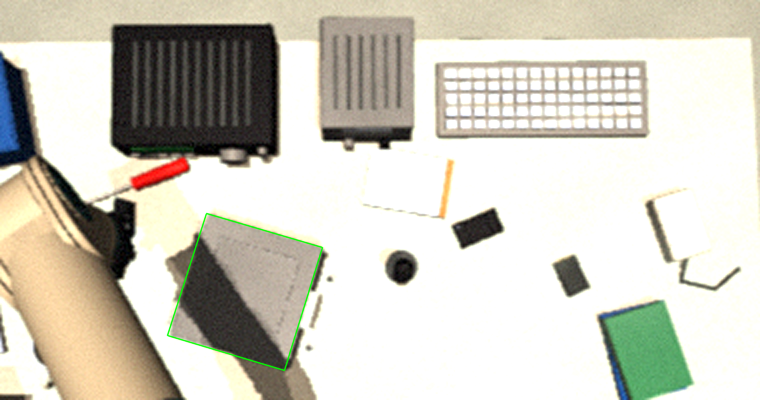

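The lid is flat and shut: its top reads about 107 mm across its whole length. The other things stand where they were and the arm is clear, so I'm handing in.

```bash
python3 -c "
from cell import ctrl
print(ctrl.finish_job(), ctrl.read_state()['clock'])"
```

```text
the job is handed in; nothing more can be done
the job is handed in; nothing more can be done
```

The job is done and handed in after about 26 s of the 64 s allowed.

- **Chock:** I stood it flat on the sloping floor with its thin edge facing the high end wall. I touched that edge to the wall first, then backed off 30 mm, which should leave about 1 mm of play. A depth check after the cell was in put the gap at roughly 29.5 mm.
- **Cell:** I laid it on its side between the wall and the chock and released it only once it rested on the floor. Its centre measured about 22.9 mm from the wall, so it sits against it. In the side picture taken before the lid closed, the cell and chock were still in place.
- **Lid:** I pushed it to about 1.48 rad and stopped. It kept falling with nothing touching it, and I backed the arm away. Afterwards it measured level along its length, about 107 mm high against the 106.5 mm expected.
- **Bystanders:** The ones I could see in the final pictures had not visibly moved. The arm hid part of the desk from each camera.
- **Forces:** The largest I read was about 13 N, when setting the cell down.

**Disagreement:** touching the wall put it 1 to 1.5 mm farther out than my camera estimate. That is within the stated calibration, and I set both parts by the touch. With the lid shut, the cell and chock can no longer be seen.

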